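Hold the sample cell in the photometer beam

TASK

Raise the photometer's sliding sash fully by its handle so that the lamp port is uncovered and leave it up; then take the taller glass cell from the rack by its two frosted faces only (fingers never on the clear faces) and hold it upright, clear faces square to the beam, halfway between lamp and detector with the beam through the middle of the clear faces. Do not let the cell touch the photometer, and leave the short cell and the other glassware and bottle where they are. Finish while still holding the cell there, motionless in the gripper: do not put it down or let go.

Things in the scene. Friction and masses are not known exactly. Their poses are not given: they have to be found in the camera images.
- photometer: Fixed open-beam photometer. Origin: middle of the gap, at bench level; z up. Beam along its y, 85 mm up. Base plate 130 mm in x, 12 thick, y -225 to 175. White lamp housing (100 in x, y -212 to -107) and detector (80 in x, y 105 to 165, lens tube to y 90), both 115 high. Two steel sash guides at x = +-39 to 51, y -107 to -87, 115 high. Between y -87 and 90 only free air above the base plate.
- beam_mid (a point): Point on the beam halfway between lamp and detector, 85 mm above the bench, 73 mm above the base plate, straight above the photometer's origin; same axes as the photometer (beam along y).
- sash (a joint): Vertical sliding sash (aluminium plate 82 mm wide, 5 mm thick, 72 mm high) that covers the lamp port; value in m: 0 fully down, 0.055 fully up at its stop. It starts somewhere between 0 and 0.012. Friction of about 4 N keeps it where it is left; it weighs 120 g.
- sash_handle (a point): Centre of the black block handle on the sash's top edge: 36 mm in the photometer's x, 14 mm in its y, 30 mm high. It lies at x = 0, y = -94.5 mm in the photometer's frame (lamp side), 139 mm above the bench with the sash fully down, and rises with the sash. Lamp housing and guide tops lie 24 mm below its centre when down. Axes of the photometer.
- rack: Black plastic cell rack fixed to the bench, 70 mm in x, 170 mm in y, 22 mm high; origin at the centre of its underside. Two wells 14 mm deep (floor 8 mm above the bench), 22 x 32 mm, at y = -37.5 and +37.5 mm, hold one cell each.
- tall_cell: The glass cell to hold, with small flat white lid: 20 mm in its x, 30 mm in its y, glass 60 mm high, 66 mm with lid (lid 14 x 24 mm, 6 mm high), 80 g (give or take). Origin: centre of its underside; z up. It stands upright in one of the rack's two wells (either one), its axes parallel to the rack's, the lower 14 mm sunk in the well.
- cell_mid (a point): Centre of the tall cell's glass, on its vertical axis 30 mm above its underside: the point the beam should pass through. Axes of the cell; light must pass along its y.
- tall_cell_frosted: The two whitish frosted faces of the tall cell, part of it: the two wider vertical faces, 28 mm wide and 60 mm high, at x = +10 and -10 mm (20 mm apart), facing along the cell's x. Same origin and axes as the tall cell. Grip here, fingers closing along the cell's x.
- tall_cell_clear: The two transparent polished faces of the tall cell, part of it: the narrower vertical faces, 16 mm wide and 60 mm high, at y = +15 and -15 mm, facing along the cell's y. Same origin and axes as the tall cell. Fingers must not touch them.
- short_cell: Short cell in the other well, to be left alone: same 20 x 30 mm outline, glass 36 mm high, 42 mm with lid. Origin: centre of its underside.
- flask: Glass volumetric flask, bulb 72 mm across, 128 mm high, loose on the bench beyond the work; leave it. Origin: centre of its underside.
- beaker: White ceramic beaker, 72 mm across, 70 mm high, loose on the bench beyond the rack; leave it. Origin: centre of its underside.
- wash_bottle: White plastic dispenser bottle, 80 mm across, 220 mm high, loose on the bench to the right of the photometer; leave it. Origin: centre of its underside.
Not all that is in view belongs to the job. Of the things that look like the rack, the middle-sized one is meant.

How it is judged:
On the way, in this order (a step that is already met when the one before it is completed fails the run):
1. the sash is raised to at least 45 of its 55 mm while the tall cell is still in the rack (value of joint sash above 0.045 m and distance of tall_cell from where it was at the start of the episode below 0.015 m), for 0.2 s.
2. the tall cell is lifted out of its well by its frosted faces (z of tall_cell in the frame of rack above 0.025 m and contact force between the fingers and tall_cell_frosted above 2 N), for 0.1 s.
At the end, for the whole second after the job is handed in: Sash still 45 mm up or more. Tall cell still and held by its frosted faces alone, touching nothing else: glass centre within 5 mm of the beam sideways, 10 mm in height, 20 mm of halfway; square and upright within 8 degrees. Short cell within 15 mm of its start, other things 20 mm (value of joint sash above 0.045 m and contact force between the fingers and tall_cell_frosted above 2 N and contact force between tall_cell and photometer below 0.2 N and x of cell_mid in the frame of beam_mid between -0.005 and 0.005 m and y of cell_mid in the frame of beam_mid between -0.02 and 0.02 m and z of cell_mid in the frame of beam_mid between -0.01 and 0.01 m and angle between the y axis of tall_cell and the y axis of photometer, either way round below 0.14 rad and angle between tall_cell's own z axis and vertical below 0.14 rad and linear speed of tall_cell below 0.02 m/s and distance of short_cell from where it was at the start of the episode below 0.015 m and distance of each of flask, beaker, wash_bottle from where it was at the start of the episode below 0.02 m); the arm keeps its last pose, push and grip.
It fails at once if the fingers touch the tall cell's clear faces (contact force between the fingers and tall_cell_clear above 0.5 N).
It fails at once if the tall cell knocks against the photometer (contact force between tall_cell and photometer above 1 N).
It fails at once if the short cell or other glassware or the bottle is disturbed (distance of short_cell from where it was at the start of the episode above 0.015 m or distance of any of flask, beaker, wash_bottle from where it was at the start of the episode above 0.02 m).
It also fails if it takes over 54 s, if anything falls off the work surface, if the arm or the gripper's body presses on something with over 40 N, if the wrist force passes 120 N, or if a joint passes its speed limit or range.

ROBOT

A 7-joint arm with a two-finger parallel gripper is mounted at the origin on the work surface. World frame = base frame: x ahead of the robot, y to its left, z up, the work surface at z = 0. Lengths are in m, angles in rad, forces in N, time in s.
With the tool pointing down it reaches from about 0.4 to 0.85 m from the base axis. Payload 10.4 kg.
Tool frame: the origin (TCP) lies on the centre line of the jaws, within the pads' length; the fingertips stand 22 mm ahead of it and the grasp point (between the pads) lies 3 mm ahead of it (tcp_to_tips is the distance from the TCP to the fingertips, in m); z points along the fingers, y is the line along which they close (so a half turn about z gives the same grasp; the last joint's range is limited). The gripper opens to 87 mm and grips with 3 to 60 N. Pads are 19 mm wide; open, the fingers measure 117 mm over their backs; the gripper's body (75 mm by 190 mm) begins 51 mm behind the grasp point.
Start: joints at [-1.236, 0.332, -0.065, 1.46, 0.022, 1.35, -0.088], TCP at [0.219, 0.585, 0.245] pointing down, gripper open.
Joint ranges: [-2.6, 2.6], [-0.5, 2.12], [-1.47, 1.34], [0.16, 2.42], [-1.27, 4.41], [0.06, 2.06], [-2.6, 2.6]. Speed limits (rad/s): [2.22, 2.22, 2.79, 2.79, 3.14, 3.14, 3.14].

INTERFACE

Orientations are given as a 3x3 rotation matrix whose columns are the frame's x, y, z axes.
In Python, from bench import * gives the robot as it stands. The module is installed in compiled form; this text tells all that it offers.
- The arm moves only by the tool send_rows, never from a script. Its arguments are lists of equal length, an entry for each row: "travel": the shift along the tool's x, y, z scaled (see below), a list of three; "yaw": the turn about the tool's z scaled (see below). A call has exactly 8 rows; each row shifts and turns the commanded pose from where the row before left it, along the tool's axes as they then stand; what a row does not reach is not made up. The controller multiplies each number of a shift by 0.03 m and each number of a turn by 5 degrees. A row lasts 1/10 s, in which the tool goes at most 50 mm and 8.59 degrees, less where a joint would pass 70% of its speed; a pose out of reach is approached as far as the arm can. A call with a number of a shift or a turn outside -1 to 1 is refused whole. A call with a gripper value outside its range is refused whole. "grip" is the opening, from 0 (shut) to 1 (fully open), set as the call begins (left out, the last holds). The fingers move at their own pace and stop on an object; "squeeze" is the grip in N (left out, the last holds). Time passes only in rows, so rows that do not move let the fingers close, or fill a call up. It gives the time, the measured TCP pose, the force, the opening and the grip force at its end, in the units of the state.
- read_state(): the state, without advancing time (a new reading comes with each control period).
- grab_frame(name): name is "scene" or "top" or "wrist"; returns a dict with "img" (480x640x3 uint8, red, green, blue), "K" (3x3 intrinsics, pixels), "distortion" ([k1, k2, p1, p2, k3] as OpenCV has them; the pictures are not rectified), "R" (3x3) and "t" (3): a world point X has camera coordinates R X + t; the wrist camera has in their place "tool_from_camera" (4x4, takes a point from camera to tool coordinates, whose origin is the TCP and whose axes are the flange's). Camera axes: x right, y down, z forward; pixel columns grow to the right and rows downward; lengths in m; the calibration is good to about 2 mm. A picture is of the moment at which its call begins: read the wrist's pose just before it. There is no depth.
- close_job(): hands the job in; it is judged then, once.
The state is a dict: "clock": time; "joint_positions": joint angles; "joint_vel": joint speeds; "joint_efforts": joint torques, N m; "eef_pos": TCP position; "orientation": TCP orientation; "wrist_force": force on the tool from outside, world axes, zero at the start; "ft_torque": the same for the moment, N m; "grip_width": finger opening in m; "grasp_force": force on a finger pad.
Only numpy, scipy, OpenCV 4.12 (cv2) and the standard library are available. Lean on these libraries where they do the work, as an engineer would, in place of code of your own. Each camera call takes 0.05 s, during which the arm holds its last target. There are 200 camera calls.

## Working session

There is one attempt and no reset: what is moved stays moved. The work goes in short steps, Python scripts to look and compute and a tool call to move; the robot and the scene stay as the last step left them, time stands still between calls to the robot, and variables do not carry over. Pictures are saved under pics/ and viewed, at most 10 in all, crops included, and the job is handed in when it is done.

Besides the shell and the picture viewer there is one more tool, called after "Call:" by a JSON object that holds its "fn" and its "kwargs", one argument or row to a line. send_rows: Moves the arm, as the interface text tells. Its arguments: {"type":"object","properties":{"travel":{"type":"array"},"yaw":{"type":"array"},"grip":{"type":"number"},"squeeze":{"type":"number"}},"required":["travel","yaw"]}

```bash
mkdir -p pics; cat > h.py <<'E'
from bench import *
import numpy as np, cv2
def snap(n,f):
    d=grab_frame(n); cv2.imwrite('pics/'+f,d['img'][:,:,::-1]); np.save('pics/'+f[:-4]+'.npy',d,allow_pickle=True); return d
def load(f): return np.load('pics/'+f+'.npy',allow_pickle=True).item()
def ray(d,uv):
    p=cv2.undistortPoints(np.array([[uv]],float),d['K'],np.array(d['distortion'],float))[0,0]
    v=np.array([p[0],p[1],1.]); R=np.array(d['R']);t=np.array(d['t'])
    return -R.T@t, R.T@v
def plane(d,uv,z):
    c,v=ray(d,uv); return c+v*(z-c[2])/v[2]
def proj(d,X):
    return cv2.projectPoints(np.array(X,float).reshape(-1,3),cv2.Rodrigues(np.array(d['R']))[0],np.array(d['t'],float),d['K'],np.array(d['distortion'],float))[0][:,0]
E
python3 - <<'E'
from h import *
for n in('scene','top'):
    d=snap(n,n+'0.png'); print(n,(-np.array(d['R']).T@d['t']).round(3))
s=read_state(); print(s['eef_pos'],s['orientation'],s['clock'],s['grip_width'])
E
```

```text
scene [1.136 0.58  1.358]
top [ 0.39  -0.06   1.653]
[0.21876692 0.58510972 0.24381907] [[-9.36671184e-01  3.50209819e-01 -4.18739844e-04]
 [ 3.50210066e-01  9.36670364e-01 -1.24054803e-03]
 [-4.22309002e-05 -1.30863251e-03 -9.99999143e-01]] 0.1 0.08727348520269548
```

View pics/scene0.png

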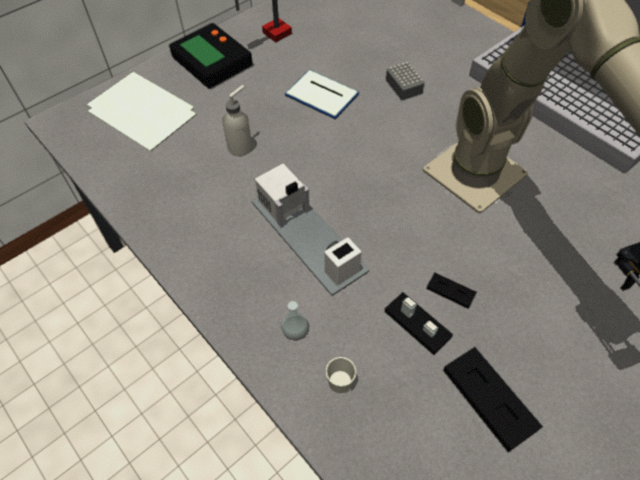

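View pics/top0.png

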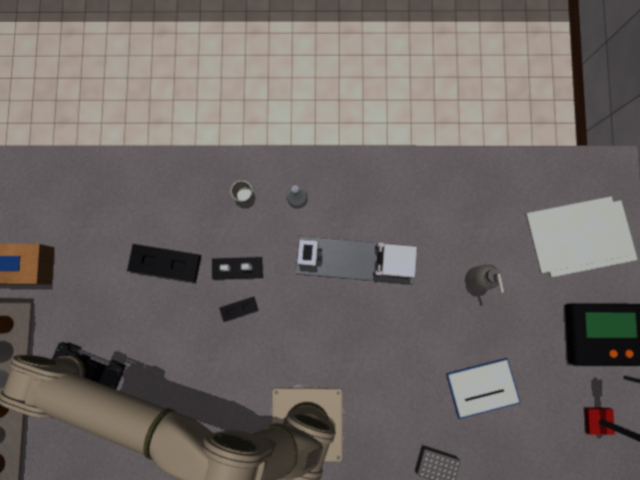

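Scene view: three rack-like black blocks: large at scene (491,397)/top (164,263), middle at scene (418,322)/top (237,268), small at scene (451,290)/top (239,309). The middle one, which holds two white-lidded cells, fits the description. The photometer has its detector at top (308,253) and its lamp and sash at (397,260). I'll confirm this with an enlarged crop.

```bash
python3 - <<'E'
from h import *
a=load('scene0')['img'][:,:,::-1];b=load('top0')['img'][:,:,::-1]
c1=cv2.resize(a[160:360,240:480],None,fx=3,fy=3,interpolation=cv2.INTER_CUBIC)[:600]
cv2.imwrite('pics/c1.png',c1)
c2=cv2.resize(b[225:330,205:425],None,fx=3.6,fy=3.6,interpolation=cv2.INTER_CUBIC)
cv2.imwrite('pics/c2.png',c2)
E
```

```text
(no output)
```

View pics/c1.png

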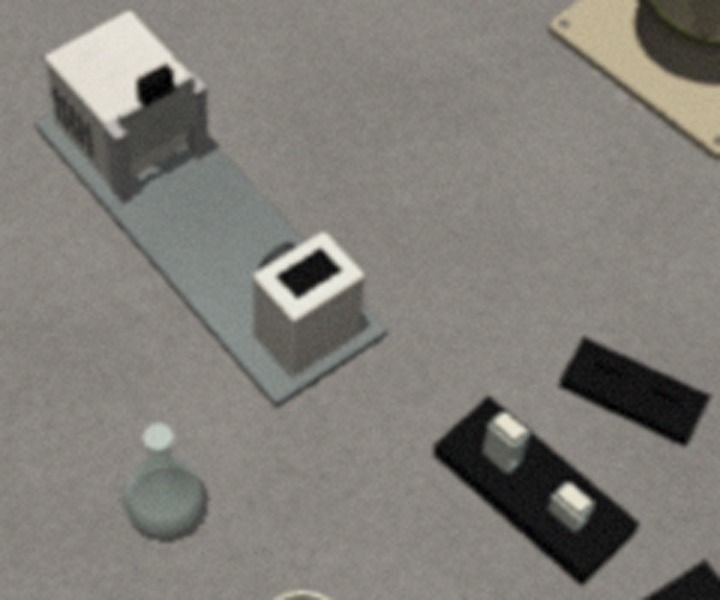

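View pics/c2.png

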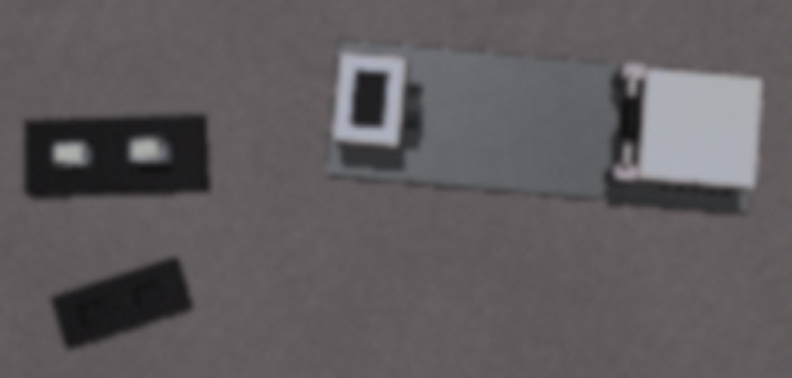

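The crops confirm it. The middle rack holds two cells, and the taller one is nearer the photometer: scene crop (508,440), about top px (246,267). The handle is at scene crop (155,86). Next I'll measure them.

```bash
cat > m.py <<'E'
from h import *
d=load('top0'); img=d['img']; hsv=cv2.cvtColor(img,cv2.COLOR_RGB2HSV); V=hsv[:,:,2]
def blobs(mask,x0,y0,x1,y1,amin):
    m=np.zeros_like(V); m[y0:y1,x0:x1]=mask[y0:y1,x0:x1]
    cs,_=cv2.findContours(m.astype(np.uint8),cv2.RETR_EXTERNAL,cv2.CHAIN_APPROX_NONE)
    return [c[:,0].astype(float) for c in cs if cv2.contourArea(c)>amin]
def rect(c,z):
    P=np.array([plane(d,p,z)[:2] for p in c]).astype(np.float32)
    return cv2.minAreaRect(P*1000)
print('rack');
for c in blobs(V<50,205,250,268,285,200): print(c.mean(0),rect(c,.022))
print('big/small')
for c in blobs(V<50,120,235,268,325,200): print(c.mean(0).round(0),rect(c,.022))
print('lids')
for c in blobs(V>120,205,250,268,285,10): print(c.mean(0),rect(c,.074),rect(c,.05))
print('phot whites')
for c in blobs(V>125,290,230,425,290,100): print(c.mean(0),rect(c,.115))
E
python3 m.py
```

```text
rack
[236.89552239 268.08208955] ((511.83819580078125, 241.91537475585938), (70.97525024414062, 169.39817810058594), 2.1590490341186523)
big/small
[238. 309.] ((374.91815185546875, 233.28982543945312), (48.69198226928711, 120.39574432373047), 18.592805862426758)
[237. 268.] ((511.83819580078125, 241.91537475585938), (70.97525024414062, 169.39817810058594), 2.1590490341186523)
[164. 263.] ((528.416015625, 490.81646728515625), (239.07408142089844, 95.72724151611328), 80.83363342285156)
lids
[223.85 267.  ] ((511.1975402832031, 276.34185791015625), (13.139193534851074, 23.239103317260742), 0.17205993831157684) ((513.0400390625, 281.4515686035156), (13.338892936706543, 23.59235382080078), 0.17205636203289032)
[244.78947368 266.15789474] ((513.0469970703125, 205.78860473632812), (16.415891647338867, 26.325069427490234), 0.16285859048366547) ((514.9176635742188, 209.82583618164062), (16.665447235107422, 26.72525978088379), 0.16304121911525726)
phot whites
[395.87671233 259.6369863 ] ((533.837890625, -283.14166259765625), (123.03022003173828, 102.88078308105469), 85.39360809326172)
[307.025  251.5875] ((557.8939208984375, 1.2616329193115234), (59.21615219116211, 79.82576751708984), 84.58700561523438)
```

```bash
cat > plan.py <<'E'
import sys; from h import *
# usage: plan x y z yaw_deg(world angle of tool y) n
def go(T,yaw,n):
    s=read_state(); p=np.array(s['eef_pos']); R=np.array(s['orientation'])
    a=np.degrees(np.arctan2(R[1,1],R[0,1])); dy=-(yaw-a)/n/5
    T=np.array(T); tr=[];yw=[]
    for i in range(n):
        w=(T-p)/(n-i); t=(R.T@w/.03).round(2); tr.append(t.tolist()); p=p+R@t*.03
        k=round(dy,2); yw.append(k); R=R@cv2.Rodrigues(np.array([0,0,np.radians(5*k)]))[0]
    print('at',np.array(s['eef_pos']).round(4),'yaw',a.round(2),'clk',s['clock'])
    for i in range(0,n,8): print(tr[i:i+8],yw[i:i+8])
    if np.abs(tr).max()>1 or abs(dy)>1: print('TOO FAST')
if __name__=='__main__':
    v=list(map(float,sys.argv[1:])); go(v[:3],v[3],int(v[4]))
E
python3 plan.py .45 .3 .27 27 16
python3 - <<'E'
from h import *
d=load('top0'); s=load('scene0')
for z in(.154,.166): print(z,plane(d,(379.4,257.8),z), proj(s,[.5385,-.2279,z]),'seen',240+155/3,160+80/3)
E
```

```text
at [0.2188 0.5851 0.2438] yaw 69.5 clk 0.1
[[-0.66, -0.39, -0.05], [-0.68, -0.36, -0.05], [-0.69, -0.32, -0.05], [-0.71, -0.29, -0.05], [-0.72, -0.26, -0.06], [-0.73, -0.23, -0.05], [-0.74, -0.19, -0.06], [-0.75, -0.16, -0.05]] [np.float64(0.53), np.float64(0.53), np.float64(0.53), np.float64(0.53), np.float64(0.53), np.float64(0.53), np.float64(0.53), np.float64(0.53)]
[[-0.75, -0.12, -0.06], [-0.76, -0.09, -0.05], [-0.76, -0.05, -0.06], [-0.76, -0.02, -0.05], [-0.77, 0.02, -0.06], [-0.76, 0.05, -0.05], [-0.76, 0.09, -0.06], [-0.76, 0.12, -0.05]] [np.float64(0.53), np.float64(0.53), np.float64(0.53), np.float64(0.53), np.float64(0.53), np.float64(0.53), np.float64(0.53), np.float64(0.53)]
0.154 [ 0.53507745 -0.22511191  0.154     ] [[292.01315737 187.8190634 ]] seen 291.6666666666667 186.66666666666666
0.166 [ 0.53391585 -0.22378838  0.166     ] [[291.80417491 184.96688687]] seen 291.6666666666667 186.66666666666666
```

Call:
{"fn": "send_rows", "kwargs": {
  "travel": [
    [-0.66,-0.39,-0.05],
    [-0.68,-0.36,-0.05],
    [-0.69,-0.32,-0.05],
    [-0.71,-0.29,-0.05],
    [-0.72,-0.26,-0.05],
    [-0.73,-0.23,-0.05],
    [-0.74,-0.19,-0.05],
    [-0.75,-0.16,-0.05]
  ],
  "yaw": [0.53,0.53,0.53,0.53,0.53,0.53,0.53,0.53]
}}

```text
clock: 0.9
eef_pos: [0.3359, 0.4412, 0.2567]
orientation: [[-0.744, 0.668, 0.0], [0.668, 0.744, 0.0], [0.0, 0.0, -1.0]]
wrist_force: [-0.7, 0.1, 0.1]
grip_width: 0.087
grasp_force: 0.0
```

Call:
{"fn": "send_rows", "kwargs": {
  "travel": [
    [-0.75,-0.12,-0.05],
    [-0.76,-0.09,-0.05],
    [-0.76,-0.05,-0.05],
    [-0.76,-0.02,-0.05],
    [-0.77,0.02,-0.05],
    [-0.76,0.05,-0.05],
    [-0.76,0.09,-0.05],
    [-0.76,0.12,-0.05]
  ],
  "yaw": [0.53,0.53,0.53,0.53,0.53,0.53,0.53,0.53]
}}

```text
clock: 1.7
eef_pos: [0.4513, 0.2987, 0.2687]
orientation: [[-0.452, 0.892, 0.0], [0.892, 0.452, 0.0], [0.0, 0.0, -1.0]]
wrist_force: [-0.5, -0.2, 0.4]
grip_width: 0.0871
grasp_force: 0.0
```

```bash
python3 plan.py .536 -.19 .29 -4.85 24
```

```text
at [0.4513 0.2987 0.2687] yaw 26.88 clk 1.7
[[-0.66, -0.2, -0.03], [-0.66, -0.19, -0.03], [-0.67, -0.17, -0.03], [-0.67, -0.16, -0.03], [-0.67, -0.14, -0.03], [-0.68, -0.13, -0.03], [-0.68, -0.11, -0.03], [-0.68, -0.09, -0.03]] [np.float64(0.26), np.float64(0.26), np.float64(0.26), np.float64(0.26), np.float64(0.26), np.float64(0.26), np.float64(0.26), np.float64(0.26)]
[[-0.68, -0.08, -0.03], [-0.69, -0.06, -0.03], [-0.69, -0.05, -0.03], [-0.69, -0.03, -0.03], [-0.69, -0.02, -0.03], [-0.69, -0.0, -0.03], [-0.69, 0.01, -0.03], [-0.69, 0.03, -0.03]] [np.float64(0.26), np.float64(0.26), np.float64(0.26), np.float64(0.26), np.float64(0.26), np.float64(0.26), np.float64(0.26), np.float64(0.26)]
[[-0.69, 0.04, -0.03], [-0.68, 0.06, -0.03], [-0.68, 0.08, -0.03], [-0.68, 0.09, -0.03], [-0.68, 0.11, -0.03], [-0.68, 0.12, -0.03], [-0.68, 0.14, -0.03], [-0.67, 0.15, -0.02]] [np.float64(0.26), np.float64(0.26), np.float64(0.26), np.float64(0.26), np.float64(0.26), np.float64(0.26), np.float64(0.26), np.float64(0.26)]
```

Call:
{"fn": "send_rows", "kwargs": {
  "travel": [
    [-0.66,-0.2,-0.03],
    [-0.66,-0.19,-0.03],
    [-0.67,-0.17,-0.03],
    [-0.67,-0.16,-0.03],
    [-0.67,-0.14,-0.03],
    [-0.68,-0.13,-0.03],
    [-0.68,-0.11,-0.03],
    [-0.68,-0.09,-0.03]
  ],
  "yaw": [0.26,0.26,0.26,0.26,0.26,0.26,0.26,0.26]
}}

```text
clock: 2.5
eef_pos: [0.4792, 0.1358, 0.2759]
orientation: [[-0.286, 0.958, 0.0], [0.958, 0.286, 0.0], [0.0, 0.0, -1.0]]
wrist_force: [0.9, -0.2, 0.7]
grip_width: 0.0871
grasp_force: 0.0
```

Call:
{"fn": "send_rows", "kwargs": {
  "travel": [
    [-0.68,-0.08,-0.03],
    [-0.69,-0.06,-0.03],
    [-0.69,-0.05,-0.03],
    [-0.69,-0.03,-0.03],
    [-0.69,-0.02,-0.03],
    [-0.69,0,-0.03],
    [-0.69,0.01,-0.03],
    [-0.69,0.03,-0.03]
  ],
  "yaw": [0.26,0.26,0.26,0.26,0.26,0.26,0.26,0.26]
}}

```text
clock: 3.3
eef_pos: [0.5081, -0.0272, 0.283]
orientation: [[-0.108, 0.994, 0.0], [0.994, 0.108, 0.0], [0.0, 0.0, -1.0]]
wrist_force: [-0.2, 0.4, -0.4]
grip_width: 0.0873
grasp_force: 0.0
```

Call:
{"fn": "send_rows", "kwargs": {
  "travel": [
    [-0.69,0.04,-0.03],
    [-0.68,0.06,-0.03],
    [-0.68,0.08,-0.03],
    [-0.68,0.09,-0.03],
    [-0.68,0.11,-0.03],
    [-0.68,0.12,-0.03],
    [-0.68,0.14,-0.03],
    [-0.67,0.15,-0.03]
  ],
  "yaw": [0.26,0.26,0.26,0.26,0.26,0.26,0.26,0.26]
}}

```text
clock: 4.1
eef_pos: [0.5368, -0.1899, 0.2901]
orientation: [[0.073, 0.997, -0.0], [0.997, -0.073, -0.0], [-0.0, -0.0, -1.0]]
wrist_force: [0.9, -0.2, 0.6]
grip_width: 0.087
grasp_force: 0.0
```

```bash
cat >> h.py <<'E'
def wsnap(f):
    s=read_state(); d=grab_frame('wrist')
    T=np.eye(4);T[:3,:3]=s['orientation'];T[:3,3]=s['eef_pos']; M=np.linalg.inv(T@np.array(d['tool_from_camera'])); d['R']=M[:3,:3]; d['t']=M[:3,3]
    cv2.imwrite('pics/'+f,d['img'][:,:,::-1]); np.save('pics/'+f[:-4]+'.npy',d,allow_pickle=True); return d
E
python3 - <<'E'
from h import *
d=wsnap('w1.png'); print((-d['R'].T@d['t']).round(3), read_state()['eef_pos'].round(4), d['tool_from_camera'])
print(proj(d,[[.5385,-.2279,.16],[.5465,-.1337,.012]]))
E
```

```text
[ 0.542 -0.112  0.429] [ 0.5364 -0.1935  0.2903] [[-8.45578238e-04 -9.58760303e-01 -2.84214648e-01  7.79998664e-02]
 [ 9.99999590e-01 -7.18200632e-04 -5.52384038e-04 -4.29079594e-04]
 [ 3.25480747e-04 -2.84214998e-01  9.58760517e-01 -1.39266840e-01]
 [ 0.00000000e+00  0.00000000e+00  0.00000000e+00  1.00000000e+00]]
[[317.23354642 285.43464904]
 [316.34122199 147.29620803]]
```

View pics/w1.png

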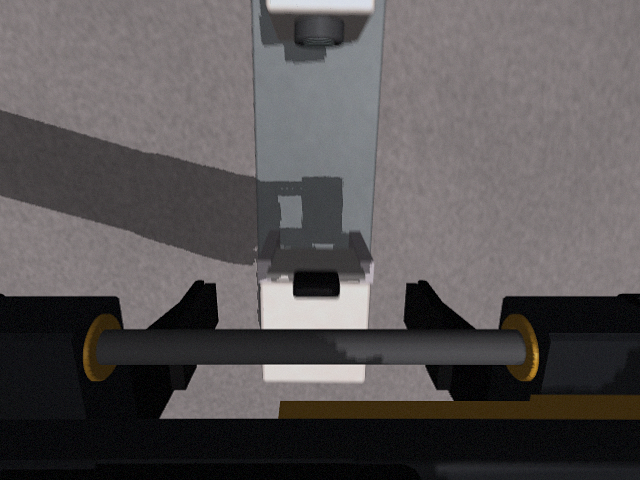

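The wrist view shows the handle at (316,284), where I predicted (317,285). The base plate edges run at about columns 254 and 380. I'll refine the beam line from those edges and plan the descent.

```bash
python3 - <<'E'
from h import *
d=load('w1'); g=cv2.GaussianBlur(d['img'],(5,5),0).astype(float); f=g[:,:,0]-g[:,:,2]  # red-blue: bench warmer
L=[];Rr=[]
for v in list(range(60,110,5))+list(range(130,165,5)):
    r=np.abs(np.gradient(f[v])) ; a=235+np.argmax(r[235:275]); b=355+np.argmax(r[355:400])
    L.append(plane(d,(a,v),.012)[:2]);Rr.append(plane(d,(b,v),.012)[:2])
u=np.array([.0843,.9964]); n=np.array([.9964,-.0843]); o=np.array([.5465,-.1337])
for P in(L,Rr):
    P=np.array(P); q=(P-o)@n; t=(P-o)@u; print(np.polyfit(t,q,1).round(4),q.std().round(4))
# handle blob
V=d['img'].max(2); m=np.zeros_like(V); m[262:305,280:355]=(V[262:305,280:355]<45); ys,xs=np.nonzero(m); print(xs.min(),xs.max(),ys.min(),ys.max())
print(proj(d,[list(o+n*a+u*b)+[z] for a in(-.018,.018) for b in(-.1015,-.0875) for z in(.16,)]))
E
python3 plan.py .5385 -.2279 .25 -4.85 8
```

```text
[ 0.0033 -0.0651] 0.0004
[0.0027 0.0634] 0.0004
293 339 269 295
[[293.5900797  293.62949836]
 [293.54856548 276.56405521]
 [340.67301785 294.08274769]
 [341.27573726 277.02847145]]
at [ 0.5364 -0.1935  0.2903] yaw -4.48 clk 4.15
[[-0.14, 0.02, 0.17], [-0.14, 0.02, 0.17], [-0.14, 0.02, 0.17], [-0.14, 0.02, 0.17], [-0.14, 0.02, 0.17], [-0.15, 0.02, 0.16], [-0.14, 0.02, 0.17], [-0.15, 0.02, 0.16]] [np.float64(0.01), np.float64(0.01), np.float64(0.01), np.float64(0.01), np.float64(0.01), np.float64(0.01), np.float64(0.01), np.float64(0.01)]
```

```bash
python3 plan.py .5377 -.2279 .22 -4.7 8
```

```text
at [ 0.5364 -0.1935  0.2903] yaw -4.48 clk 4.15
[[-0.14, 0.02, 0.29], [-0.14, 0.02, 0.29], [-0.14, 0.02, 0.29], [-0.14, 0.01, 0.29], [-0.14, 0.02, 0.3], [-0.15, 0.01, 0.29], [-0.14, 0.02, 0.3], [-0.15, 0.01, 0.29]] [np.float64(0.01), np.float64(0.01), np.float64(0.01), np.float64(0.01), np.float64(0.01), np.float64(0.01), np.float64(0.01), np.float64(0.01)]
```

Call:
{"fn": "send_rows", "kwargs": {
  "travel": [
    [-0.16,0.02,0.33],
    [-0.16,0.02,0.33],
    [-0.16,0.02,0.33],
    [-0.16,0.02,0.33],
    [-0.16,0.02,0.33],
    [-0.16,0.02,0.33],
    [-0.16,0.02,0.33],
    [0,0,0]
  ],
  "yaw": [0.01,0.01,0.01,0.01,0.01,0.01,0.01,0]
}}

```text
clock: 4.95
eef_pos: [0.5375, -0.2225, 0.2192]
orientation: [[0.079, 0.997, -0.002], [0.997, -0.079, 0.0], [0.0, -0.002, -1.0]]
wrist_force: [-0.1, -0.4, -0.2]
grip_width: 0.0871
grasp_force: 0.0
```

```bash
python3 plan.py .5377 -.2279 .147 -4.7 8
```

```text
at [ 0.5375 -0.2225  0.2192] yaw -4.51 clk 4.95
[[-0.02, 0.0, 0.3], [-0.02, 0.0, 0.3], [-0.02, 0.0, 0.3], [-0.02, 0.01, 0.3], [-0.02, 0.0, 0.3], [-0.03, 0.01, 0.3], [-0.02, 0.0, 0.3], [-0.03, 0.01, 0.31]] [np.float64(0.0), np.float64(0.0), np.float64(0.0), np.float64(0.0), np.float64(0.0), np.float64(0.0), np.float64(0.0), np.float64(0.0)]
```

Call:
{"fn": "send_rows", "kwargs": {
  "travel": [
    [-0.02,0,0.34],
    [-0.02,0,0.34],
    [-0.02,0,0.34],
    [-0.02,0,0.34],
    [-0.02,0,0.34],
    [-0.02,0,0.34],
    [-0.02,0,0.34],
    [0,0,0]
  ],
  "yaw": [0,0,0,0,0,0,0,0]
}}

```text
clock: 5.75
eef_pos: [0.5372, -0.226, 0.1477]
orientation: [[0.078, 0.997, -0.002], [0.997, -0.078, 0.0], [0.0, -0.002, -1.0]]
wrist_force: [-0.0, 0.3, -0.8]
grip_width: 0.0871
grasp_force: 0.0
```

Call:
{"fn": "send_rows", "kwargs": {
  "travel": [
    [0,0,0],
    [0,0,0],
    [0,0,0],
    [0,0,0],
    [0,0,0],
    [0,0,0],
    [0,0,0],
    [0,0,0]
  ],
  "yaw": [0,0,0,0,0,0,0,0],
  "grip": 0.25,
  "squeeze": 25
}}

```text
clock: 6.55
eef_pos: [0.5381, -0.2263, 0.1496]
orientation: [[0.078, 0.997, 0.0], [0.997, -0.078, -0.0], [0.0, 0.0, -1.0]]
wrist_force: [-1.1, -0.9, 1.2]
grip_width: 0.0803
grasp_force: 25.0
```

Call:
{"fn": "send_rows", "kwargs": {
  "travel": [
    [0,0,0],
    [0,0,0],
    [0,0,0],
    [0,0,0],
    [0,0,0],
    [0,0,0],
    [0,0,0],
    [0,0,0]
  ],
  "yaw": [0,0,0,0,0,0,0,0]
}}

```text
clock: 7.35
eef_pos: [0.5381, -0.2262, 0.1495]
orientation: [[0.078, 0.997, 0.0], [0.997, -0.078, -0.0], [-0.0, 0.0, -1.0]]
wrist_force: [0.1, -1.3, 2.9]
grip_width: 0.0801
grasp_force: 25.0
```

```bash
python3 - <<'E'
from h import *
d=wsnap('w2.png'); s=read_state(); print(s['eef_pos'],s['grip_width'],s['grasp_force'],s['wrist_force'])
E
```

```text
[ 0.53805623 -0.22624567  0.1494904 ] 0.0803216503271921 25.00047415494919 [ 0.29445698 -1.38718436  2.72594688]
```

View pics/w2.png

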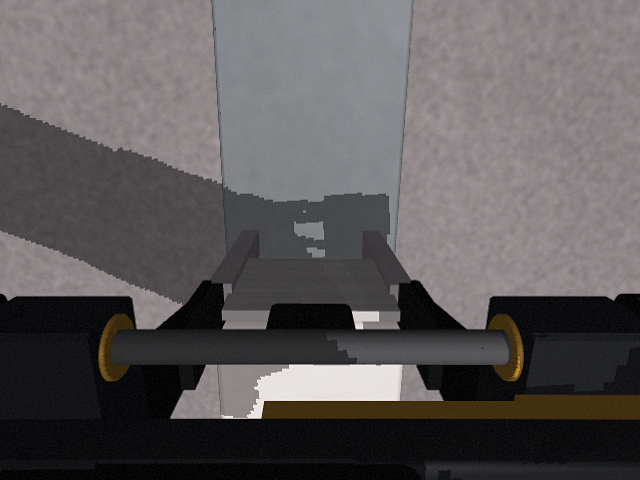

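The fingers closed on the 82 mm sash plate below the handle. I'll open, rise 14 mm and grip again on the handle block.

Call:
{"fn": "send_rows", "kwargs": {
  "travel": [
    [0,0,0],
    [0,0,0],
    [0,0,0],
    [0,0,0],
    [-0.02,0,-0.15],
    [-0.02,0,-0.15],
    [-0.02,0,-0.15],
    [0,0,0]
  ],
  "yaw": [0,0,0,0,0,0,0,0],
  "grip": 1
}}

```text
clock: 8.2
eef_pos: [0.5382, -0.2283, 0.1639]
orientation: [[0.078, 0.997, 0.001], [0.997, -0.078, -0.0], [-0.0, 0.001, -1.0]]
wrist_force: [0.3, -0.1, -0.5]
grip_width: 0.0868
grasp_force: 0.0
```

Call:
{"fn": "send_rows", "kwargs": {
  "travel": [
    [0,0,0],
    [0,0,0],
    [0,0,0],
    [0,0,0],
    [0,0,0],
    [0,0,0],
    [0,0,0],
    [0,0,0]
  ],
  "yaw": [0,0,0,0,0,0,0,0],
  "grip": 0.25,
  "squeeze": 25
}}

```text
clock: 9.0
eef_pos: [0.5379, -0.228, 0.1629]
orientation: [[0.078, 0.997, 0.0], [0.997, -0.078, 0.0], [0.0, 0.0, -1.0]]
wrist_force: [1.6, -0.2, -1.7]
grip_width: 0.0357
grasp_force: 25.0
```

Gripping the 36 mm handle. Now I'll lift the sash.

Call:
{"fn": "send_rows", "kwargs": {
  "travel": [
    [0,0,-0.25],
    [0,0,-0.25],
    [0,0,-0.25],
    [0,0,-0.25],
    [0,0,-0.25],
    [0,0,-0.2],
    [0,0,0],
    [0,0,0]
  ],
  "yaw": [0,0,0,0,0,0,0,0]
}}

```text
clock: 9.8
eef_pos: [0.5379, -0.228, 0.2071]
orientation: [[0.078, 0.997, 0.001], [0.997, -0.078, 0.0], [0.0, 0.001, -1.0]]
wrist_force: [-0.5, 0.5, 2.8]
grip_width: 0.0359
grasp_force: 25.0
```

Call:
{"fn": "send_rows", "kwargs": {
  "travel": [
    [0,0,-0.1],
    [0,0,-0.1],
    [0,0,-0.1],
    [0,0,-0.1],
    [0,0,0],
    [0,0,0],
    [0,0,0],
    [0,0,0]
  ],
  "yaw": [0,0,0,0,0,0,0,0]
}}

```text
clock: 10.6
eef_pos: [0.5377, -0.227, 0.2149]
orientation: [[0.077, 0.997, -0.003], [0.997, -0.077, -0.0], [-0.0, -0.003, -1.0]]
wrist_force: [15.1, -2.8, -30.6]
grip_width: 0.0358
grasp_force: 24.9
```

At the stop: 52 mm of rise, −31 N. I'll ease off, release and rise.

Call:
{"fn": "send_rows", "kwargs": {
  "travel": [
    [0,0,0.08],
    [0,0,0],
    [0,0,0],
    [0,0,0],
    [0,0,0],
    [0,0,0],
    [0,0,0],
    [0,0,0]
  ],
  "yaw": [0,0,0,0,0,0,0,0]
}}

```text
clock: 11.4
eef_pos: [0.5378, -0.227, 0.2147]
orientation: [[0.077, 0.997, -0.001], [0.997, -0.077, 0.001], [0.001, -0.001, -1.0]]
wrist_force: [7.9, -0.7, -13.6]
grip_width: 0.0359
grasp_force: 25.0
```

Call:
{"fn": "send_rows", "kwargs": {
  "travel": [
    [0,0,0],
    [0,0,0],
    [0,0,0],
    [0,0,0],
    [0,0,-0.5],
    [0,0,-0.8],
    [0,0,-0.8],
    [0,0,-0.5]
  ],
  "yaw": [0,0,0,0,0,0,0,0],
  "grip": 1
}}

```text
clock: 12.2
eef_pos: [0.5382, -0.2284, 0.2969]
orientation: [[0.078, 0.997, 0.003], [0.997, -0.078, -0.001], [-0.0, 0.003, -1.0]]
wrist_force: [0.4, 0.4, -0.2]
grip_width: 0.0858
grasp_force: 0.0
```

```bash
python3 - <<'E'
from h import *
d=wsnap('w3.png'); u=np.array([.0843,.9964]); n=np.array([.9964,-.0843]); o=np.array([.5457,-.1336])
V=d['img'].max(2)
print(read_state()['eef_pos'])
for q in(0,.045,.055): print(q,proj(d,[list(o+n*a+u*-.0875)+[.154+q] for a in(-.018,.018)]).round(1).tolist())
m=(V[230:330,250:390]<40); ys,xs=np.nonzero(m); print(250+xs.min(),250+xs.max(),230+ys.min(),[ (230+i,int(m[i].sum())) for i in range(0,100,6)])
E
python3 plan.py .515 .17 .27 3.0 24
```

```text
[ 0.53877244 -0.22865679  0.2985934 ]
0 [[286.5, 223.1], [334.0, 223.3]]
0.045 [[282.4, 240.0], [338.2, 240.3]]
0.055 [[281.3, 244.6], [339.4, 244.9]]
282 337 237 [(230, 0), (236, 0), (242, 52), (248, 56), (254, 45), (260, 56), (266, 51), (272, 0), (278, 0), (284, 0), (290, 0), (296, 0), (302, 0), (308, 0), (314, 0), (320, 0), (326, 0)]
at [ 0.5388 -0.2287  0.2986] yaw -4.46 clk 12.25
[[0.55, -0.08, 0.04], [0.55, -0.07, 0.04], [0.55, -0.07, 0.04], [0.55, -0.07, 0.04], [0.55, -0.06, 0.04], [0.55, -0.06, 0.04], [0.55, -0.06, 0.04], [0.55, -0.06, 0.04]] [np.float64(-0.06), np.float64(-0.06), np.float64(-0.06), np.float64(-0.06), np.float64(-0.06), np.float64(-0.06), np.float64(-0.06), np.float64(-0.06)]
[[0.55, -0.05, 0.04], [0.55, -0.05, 0.04], [0.55, -0.05, 0.04], [0.55, -0.04, 0.04], [0.55, -0.04, 0.04], [0.56, -0.04, 0.04], [0.55, -0.04, 0.04], [0.56, -0.03, 0.04]] [np.float64(-0.06), np.float64(-0.06), np.float64(-0.06), np.float64(-0.06), np.float64(-0.06), np.float64(-0.06), np.float64(-0.06), np.float64(-0.06)]
[[0.56, -0.03, 0.04], [0.55, -0.03, 0.04], [0.56, -0.02, 0.04], [0.55, -0.02, 0.04], [0.56, -0.02, 0.03], [0.55, -0.02, 0.04], [0.56, -0.01, 0.03], [0.55, -0.01, 0.04]] [np.float64(-0.06), np.float64(-0.06), np.float64(-0.06), np.float64(-0.06), np.float64(-0.06), np.float64(-0.06), np.float64(-0.06), np.float64(-0.06)]
```

Call:
{"fn": "send_rows", "kwargs": {
  "travel": [
    [0.55,-0.08,0.02],
    [0.55,-0.07,0.02],
    [0.55,-0.07,0.02],
    [0.55,-0.07,0.02],
    [0.55,-0.06,0.02],
    [0.55,-0.06,0.02],
    [0.55,-0.06,0.02],
    [0.55,-0.06,0.02]
  ],
  "yaw": [-0.055,-0.055,-0.055,-0.055,-0.055,-0.055,-0.055,-0.055]
}}

```text
clock: 13.05
eef_pos: [0.5298, -0.0946, 0.2891]
orientation: [[0.039, 0.999, -0.0], [0.999, -0.039, 0.0], [0.0, -0.0, -1.0]]
wrist_force: [1.2, 0.2, 0.4]
grip_width: 0.0874
grasp_force: 0.0
```

Call:
{"fn": "send_rows", "kwargs": {
  "travel": [
    [0.55,-0.05,0.04],
    [0.55,-0.05,0.04],
    [0.55,-0.05,0.04],
    [0.55,-0.04,0.04],
    [0.55,-0.04,0.04],
    [0.55,-0.04,0.04],
    [0.55,-0.04,0.04],
    [0.55,-0.03,0.04]
  ],
  "yaw": [-0.055,-0.055,-0.055,-0.055,-0.055,-0.055,-0.055,-0.055]
}}

```text
clock: 13.85
eef_pos: [0.5226, 0.0382, 0.2795]
orientation: [[0.001, 1.0, -0.0], [1.0, -0.001, 0.0], [0.0, -0.0, -1.0]]
wrist_force: [0.7, 1.0, 0.8]
grip_width: 0.087
grasp_force: 0.0
```

Call:
{"fn": "send_rows", "kwargs": {
  "travel": [
    [0.55,-0.03,0.06],
    [0.55,-0.03,0.06],
    [0.55,-0.02,0.06],
    [0.55,-0.02,0.06],
    [0.55,-0.02,0.06],
    [0.55,-0.02,0.06],
    [0.55,-0.01,0.06],
    [0,0,0]
  ],
  "yaw": [-0.055,-0.055,-0.055,-0.055,-0.055,-0.055,-0.055,0]
}}

```text
clock: 14.65
eef_pos: [0.5161, 0.1554, 0.2665]
orientation: [[-0.037, 0.999, -0.001], [0.999, 0.037, 0.0], [0.0, -0.001, -1.0]]
wrist_force: [-0.7, 1.1, -0.5]
grip_width: 0.087
grasp_force: 0.0
```

```bash
python3 - <<'E'
from h import *
d=wsnap('w4.png'); print(read_state()['eef_pos'].round(4))
print(proj(d,[[.513,.205,.074],[.5105,.2795,.05]]).round(1))
E
python3 plan.py .5135 .205 .2 2.1 8
```

```text
[0.5165 0.1535 0.2668]
[[309.9 161.2]
 [310.1  70. ]]
at [0.5165 0.1535 0.2668] yaw 1.99 clk 14.7
[[0.21, -0.0, 0.28], [0.22, -0.01, 0.28], [0.21, -0.0, 0.28], [0.22, -0.01, 0.28], [0.21, -0.0, 0.28], [0.22, -0.01, 0.27], [0.21, -0.0, 0.28], [0.22, -0.01, 0.27]] [np.float64(-0.0), np.float64(-0.0), np.float64(-0.0), np.float64(-0.0), np.float64(-0.0), np.float64(-0.0), np.float64(-0.0), np.float64(-0.0)]
```

View pics/w4.png

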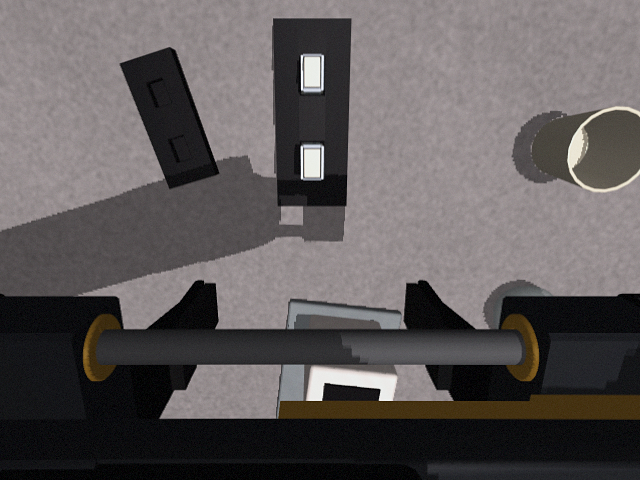

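Wrist view: the tall cell's lid is at (312,161), where I predicted (310,161). The short cell's lid is at (312,74), and the rack is square in view. Next I'll refine the cell pose and rack yaw.

```bash
python3 - <<'E'
from h import *
d=load('w4'); V=d['img'].min(2)
cs,_=cv2.findContours((V[30:200,285:340]>225).astype(np.uint8),cv2.RETR_EXTERNAL,cv2.CHAIN_APPROX_NONE)
for c in cs:
    if cv2.contourArea(c)<50: continue
    c=c[:,0]+[285,30]; z=.074 if c[:,1].mean()>120 else .05
    print(c.mean(0),[ [round(x,2) for x in (r if hasattr(r,'__len__') else [r])] for r in cv2.minAreaRect(np.array([plane(d,p,z)[:2]*1000 for p in c]).astype(np.float32))])
M=(d['img'].max(2)<75); L=[];R=[]
for v in list(range(35,50,3))+list(range(100,140,3))+list(range(185,200,3)):
    xs=[x for x in range(255,370) if M[v,x]]
    R.append(plane(d,(max(xs),v),.022)[:2])
R=np.array(R); print('edge slope deg',np.degrees(np.arctan(-np.polyfit(R[:,1],R[:,0],1)[0])), np.polyval(np.polyfit(R[:,1],R[:,0],1),.205))
E
```

```text
[312.  162.5] [[514.82, 203.92], [12.03, 20.93], [2.05]]
[312.   71.5] [[512.15, 278.24], [12.09, 21.25], [2.04]]
edge slope deg 2.1067802102129023 0.548949461914555
```

Call:
{"fn": "send_rows", "kwargs": {
  "travel": [
    [0.25,-0.01,0.65],
    [0.25,-0.01,0.65],
    [0.25,-0.01,0.65],
    [0.25,-0.01,0.65],
    [0.25,-0.01,0.65],
    [0.25,-0.01,0.65],
    [0.16,0,0.65],
    [0,0,0]
  ],
  "yaw": [0,0,0,0,0,0,0,0]
}}

```text
clock: 15.5
eef_pos: [0.5121, 0.2012, 0.1284]
orientation: [[-0.032, 0.999, -0.003], [0.999, 0.032, -0.002], [-0.002, -0.003, -1.0]]
wrist_force: [-0.4, 0.4, -0.1]
grip_width: 0.0869
grasp_force: 0.0
```

```bash
python3 plan.py .5145 .2045 .052 2.05 8
```

```text
at [0.5121 0.2012 0.1284] yaw 1.86 clk 15.5
[[0.01, 0.01, 0.32], [0.01, 0.01, 0.32], [0.02, 0.01, 0.32], [0.01, 0.01, 0.32], [0.02, 0.01, 0.32], [0.01, 0.01, 0.32], [0.02, 0.02, 0.31], [0.01, 0.01, 0.32]] [np.float64(-0.0), np.float64(-0.0), np.float64(-0.0), np.float64(-0.0), np.float64(-0.0), np.float64(-0.0), np.float64(-0.0), np.float64(-0.0)]
```

Call:
{"fn": "send_rows", "kwargs": {
  "travel": [
    [0,0.02,0.3],
    [0,0.02,0.3],
    [0,0,0.3],
    [0,0,0.3],
    [0,0,0.2],
    [0,0,0],
    [0,0,0],
    [0,0,0]
  ],
  "yaw": [-0.02,0,0,0,0,0,0,0]
}}

```text
clock: 16.3
eef_pos: [0.5147, 0.2023, 0.089]
orientation: [[-0.035, 0.999, 0.001], [0.999, 0.035, 0.0], [0.0, 0.001, -1.0]]
wrist_force: [-0.8, -0.4, 0.8]
grip_width: 0.0866
grasp_force: 0.0
```

```bash
python3 plan.py .5145 .2045 .052 2.05 5
```

```text
at [0.5147 0.2023 0.089 ] yaw 1.98 clk 16.3
[[0.01, -0.0, 0.25], [0.02, -0.0, 0.25], [0.01, -0.0, 0.24], [0.02, -0.0, 0.25], [0.01, -0.01, 0.24]] [np.float64(-0.0), np.float64(-0.0), np.float64(-0.0), np.float64(-0.0), np.float64(-0.0)]
```

Call:
{"fn": "send_rows", "kwargs": {
  "travel": [
    [0.02,0,0.25],
    [0.02,0,0.25],
    [0.02,0,0.25],
    [0.02,0,0.25],
    [0,0,0.23],
    [0,0,0],
    [0,0,0],
    [0,0,0]
  ],
  "yaw": [0,0,0,0,0,0,0,0]
}}

```text
clock: 17.1
eef_pos: [0.5146, 0.2046, 0.052]
orientation: [[-0.034, 0.999, 0.0], [0.999, 0.034, 0.0], [0.0, 0.0, -1.0]]
wrist_force: [-0.7, -0.2, 0.4]
grip_width: 0.0871
grasp_force: 0.0
```

```bash
python3 - <<'E'
from h import *
d=wsnap('w5.png'); print(read_state()['eef_pos'].round(4),read_state()['wrist_force'])
E
```

```text
[0.5147 0.2046 0.052 ] [-0.85199701  0.48657196 -0.10170504]
```

View pics/w5.png

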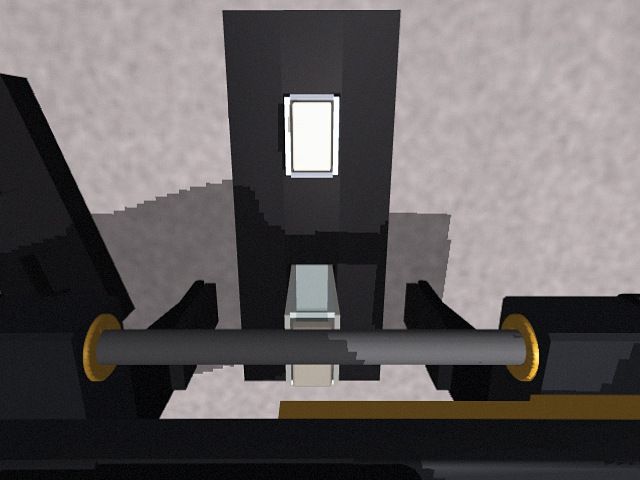

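The tall cell (columns 285 to 340, centre 312) is centred between the open fingers (217 and 405, centre 311). Nothing is in the way, so I'll close.

Call:
{"fn": "send_rows", "kwargs": {
  "travel": [
    [0,0,0],
    [0,0,0],
    [0,0,0],
    [0,0,0],
    [0,0,0],
    [0,0,0],
    [0,0,0],
    [0,0,0]
  ],
  "yaw": [0,0,0,0,0,0,0,0],
  "grip": 0,
  "squeeze": 15
}}

```text
clock: 17.95
eef_pos: [0.5144, 0.2046, 0.0517]
orientation: [[-0.034, 0.999, 0.0], [0.999, 0.034, 0.0], [0.0, 0.0, -1.0]]
wrist_force: [-0.3, -0.4, -0.0]
grip_width: 0.0311
grasp_force: 0.0
```

Call:
{"fn": "send_rows", "kwargs": {
  "travel": [
    [0,0,0],
    [0,0,0],
    [0,0,0],
    [0,0,-0.1],
    [0,0,-0.2],
    [0,0,-0.3],
    [0,0,-0.3],
    [0,0,-0.3]
  ],
  "yaw": [0,0,0,0,0,0,0,0]
}}

```text
clock: 18.75
eef_pos: [0.5144, 0.2046, 0.0887]
orientation: [[-0.034, 0.999, 0.0], [0.999, 0.034, 0.0], [0.0, 0.0, -1.0]]
wrist_force: [-0.2, -0.8, -0.1]
grip_width: 0.02
grasp_force: 15.0
```

Grip is 20 mm at 15 N. Lifting.

Call:
{"fn": "send_rows", "kwargs": {
  "travel": [
    [0,0,-0.5],
    [0,0,-0.7],
    [0,0,-0.7],
    [0,0,-0.7],
    [0,0,-0.7],
    [0,0,-0.7],
    [0,0,-0.7],
    [0,0,-0.5]
  ],
  "yaw": [0,0,0,0,0,0,0,0]
}}

```text
clock: 19.55
eef_pos: [0.5146, 0.2045, 0.2462]
orientation: [[-0.034, 0.999, 0.002], [0.999, 0.034, 0.001], [0.001, 0.002, -1.0]]
wrist_force: [0.4, 0.2, -0.5]
grip_width: 0.0202
grasp_force: 15.0
```

```bash
python3 plan.py .5457 -.1336 .25 -4.9 24
```

```text
at [0.5146 0.2045 0.2462] yaw 1.96 clk 19.55
[[-0.47, 0.03, -0.01], [-0.47, 0.03, -0.01], [-0.47, 0.03, -0.01], [-0.47, 0.03, -0.01], [-0.47, 0.04, -0.0], [-0.47, 0.04, -0.01], [-0.47, 0.04, -0.0], [-0.47, 0.04, -0.01]] [np.float64(0.06), np.float64(0.06), np.float64(0.06), np.float64(0.06), np.float64(0.06), np.float64(0.06), np.float64(0.06), np.float64(0.06)]
[[-0.47, 0.05, -0.0], [-0.47, 0.05, -0.01], [-0.47, 0.05, -0.0], [-0.47, 0.05, -0.01], [-0.47, 0.06, -0.0], [-0.47, 0.06, -0.01], [-0.47, 0.06, -0.0], [-0.47, 0.06, -0.01]] [np.float64(0.06), np.float64(0.06), np.float64(0.06), np.float64(0.06), np.float64(0.06), np.float64(0.06), np.float64(0.06), np.float64(0.06)]
[[-0.47, 0.07, -0.0], [-0.46, 0.07, -0.01], [-0.46, 0.07, -0.0], [-0.47, 0.08, -0.01], [-0.46, 0.08, -0.0], [-0.46, 0.08, -0.01], [-0.47, 0.08, -0.0], [-0.46, 0.08, -0.01]] [np.float64(0.06), np.float64(0.06), np.float64(0.06), np.float64(0.06), np.float64(0.06), np.float64(0.06), np.float64(0.06), np.float64(0.06)]
```

Call:
{"fn": "send_rows", "kwargs": {
  "travel": [
    [-0.47,0.03,-0.01],
    [-0.47,0.03,-0.01],
    [-0.47,0.03,-0.01],
    [-0.47,0.03,-0.01],
    [-0.47,0.04,0],
    [-0.47,0.04,0],
    [-0.47,0.04,0],
    [-0.47,0.04,0]
  ],
  "yaw": [0.06,0.06,0.06,0.06,0.06,0.06,0.06,0.06]
}}

```text
clock: 20.35
eef_pos: [0.5247, 0.0906, 0.2448]
orientation: [[0.008, 1.0, -0.0], [1.0, -0.008, 0.0], [0.0, -0.0, -1.0]]
wrist_force: [0.2, 0.2, -0.7]
grip_width: 0.0198
grasp_force: 15.0
```

Call:
{"fn": "send_rows", "kwargs": {
  "travel": [
    [-0.47,0.05,0],
    [-0.47,0.05,0],
    [-0.47,0.05,0],
    [-0.47,0.05,0],
    [-0.47,0.06,0],
    [-0.47,0.06,0],
    [-0.47,0.06,0],
    [-0.47,0.06,0]
  ],
  "yaw": [0.06,0.06,0.06,0.06,0.06,0.06,0.06,0.06]
}}

```text
clock: 21.15
eef_pos: [0.535, -0.0224, 0.2448]
orientation: [[0.05, 0.999, -0.0], [0.999, -0.05, 0.0], [0.0, -0.0, -1.0]]
wrist_force: [0.3, 0.2, -0.9]
grip_width: 0.0197
grasp_force: 15.0
```

Call:
{"fn": "send_rows", "kwargs": {
  "travel": [
    [-0.47,0.07,0],
    [-0.47,0.07,0],
    [-0.47,0.07,0],
    [-0.47,0.07,0],
    [-0.46,0.08,0],
    [-0.4,0.08,0],
    [-0.3,0.08,0],
    [-0.2,0.04,0]
  ],
  "yaw": [0.06,0.06,0.06,0.06,0.06,0.06,0,0]
}}

```text
clock: 21.95
eef_pos: [0.5455, -0.1203, 0.2448]
orientation: [[0.081, 0.997, -0.0], [0.997, -0.081, -0.0], [-0.0, -0.0, -1.0]]
wrist_force: [0.4, 0.1, -1.5]
grip_width: 0.0201
grasp_force: 15.0
```

```bash
python3 plan.py .5457 -.1336 .15 -4.9 7
```

```text
at [ 0.5455 -0.1203  0.2448] yaw -4.66 clk 21.95
[[-0.06, 0.01, 0.45], [-0.06, 0.01, 0.45], [-0.06, 0.0, 0.45], [-0.07, 0.01, 0.45], [-0.06, 0.0, 0.45], [-0.07, 0.01, 0.45], [-0.06, 0.01, 0.46]] [np.float64(0.01), np.float64(0.01), np.float64(0.01), np.float64(0.01), np.float64(0.01), np.float64(0.01), np.float64(0.01)]
```

Call:
{"fn": "send_rows", "kwargs": {
  "travel": [
    [-0.06,0,0.5],
    [-0.06,0,0.5],
    [-0.06,0,0.5],
    [-0.06,0,0.5],
    [-0.06,0,0.5],
    [-0.06,0,0.4],
    [0,0,0.3],
    [0,0,0]
  ],
  "yaw": [0.01,0.01,0.01,0,0,0,0,0]
}}

```text
clock: 22.75
eef_pos: [0.5439, -0.13, 0.1475]
orientation: [[0.083, 0.997, -0.002], [0.997, -0.083, 0.0], [-0.0, -0.002, -1.0]]
wrist_force: [-1.0, 0.3, -0.4]
grip_width: 0.02
grasp_force: 15.0
```

```bash
python3 plan.py .5457 -.1336 .099 -4.9 6
```

```text
at [ 0.5439 -0.13    0.1475] yaw -4.78 clk 22.75
[[-0.02, 0.01, 0.27], [-0.02, 0.01, 0.27], [-0.02, 0.01, 0.27], [-0.02, 0.01, 0.27], [-0.02, 0.02, 0.27], [-0.02, 0.01, 0.27]] [np.float64(0.0), np.float64(0.0), np.float64(0.0), np.float64(0.0), np.float64(0.0), np.float64(0.0)]
```

Call:
{"fn": "send_rows", "kwargs": {
  "travel": [
    [-0.02,0,0.25],
    [-0.02,0,0.25],
    [-0.02,0,0.25],
    [-0.02,0,0.25],
    [-0.02,0,0.25],
    [-0.02,0,0.25],
    [0,0,0],
    [0,0,0]
  ],
  "yaw": [0,0,0,0,0,0,0,0]
}}

```text
clock: 23.55
eef_pos: [0.5441, -0.1337, 0.1037]
orientation: [[0.083, 0.997, -0.0], [0.997, -0.083, -0.0], [-0.0, -0.0, -1.0]]
wrist_force: [-0.3, 0.0, -0.8]
grip_width: 0.0201
grasp_force: 15.0
```

```bash
python3 plan.py .5457 -.1336 .099 -4.9 2; python3 - <<'E'
from h import *
wsnap('w6.png'); d=snap('scene','s6.png'); wd=load('w6')
s=read_state();print(s['eef_pos'],s['wrist_force'])
c=[]
w=cv2.resize(wd['img'][150:420,150:490],(400,318)); b=cv2.resize(d['img'][150:300,240:390],(400,400),interpolation=cv2.INTER_CUBIC)
w=cv2.copyMakeBorder(w,0,82,0,0,cv2.BORDER_CONSTANT); cv2.imwrite('pics/c6.png',np.hstack([w,b])[:,:,::-1])
E
```

```text
at [ 0.5441 -0.1337  0.1037] yaw -4.78 clk 23.55
[[0.0, 0.03, 0.08], [0.01, 0.02, 0.08]] [np.float64(0.01), np.float64(0.01)]
[ 0.54443205 -0.13372416  0.10417196] [-0.05888124  0.71163473 -0.22981223]
```

View pics/c6.png

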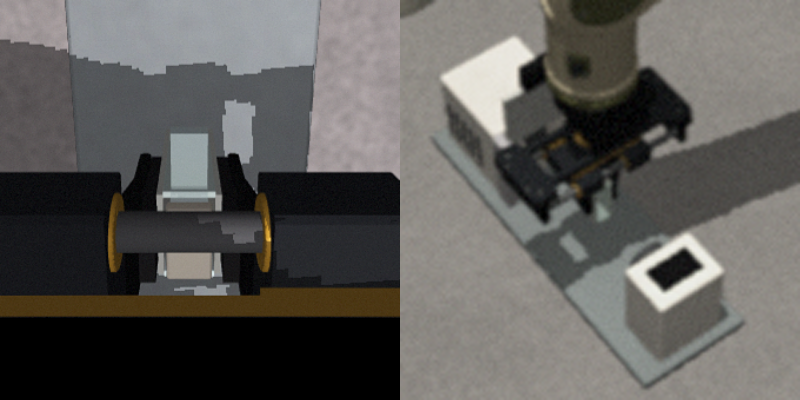

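The cell sits upright and square in the fingers over the middle of the base plate, with the sash up behind it. I'll recheck the plate centre line from here while making the final nudge.

Call:
{"fn": "send_rows", "kwargs": {
  "travel": [
    [0,0.02,0.08],
    [0,0.02,0.08],
    [0,0,0],
    [0,0,0],
    [0,0,0],
    [0,0,0],
    [0,0,0],
    [0,0,0]
  ],
  "yaw": [0.01,0.01,0,0,0,0,0,0]
}}

```text
clock: 24.45
eef_pos: [0.5454, -0.1338, 0.0991]
orientation: [[0.085, 0.996, 0.0], [0.996, -0.085, 0.0], [0.0, 0.0, -1.0]]
wrist_force: [0.1, 0.0, -0.7]
grip_width: 0.0199
grasp_force: 15.0
```

```bash
python3 - <<'E'
from h import *
d=wsnap('w7.png'); s=read_state(); g=cv2.GaussianBlur(d['img'],(5,5),0).astype(float); f=g[:,:,0]-g[:,:,2]
n=np.array([.9964,-.0843]);u=np.array([.0843,.9964]); o=np.array(s['eef_pos'][:2])
L=[];R=[]
for v in range(20,170,6):
    r=np.abs(np.gradient(f[v])); a=160+np.argmax(r[160:300]); b=340+np.argmax(r[340:480])
    L.append(plane(d,(a,v),.012)[:2]);R.append(plane(d,(b,v),.012)[:2])
for P in(L,R):
    P=np.array(P)-o; k=np.polyfit(P@u,P@n,1); print(k.round(4),(P@n).std().round(4))
print(s['eef_pos'],s['grip_width'],s['grasp_force'],np.abs(s['joint_vel']).max())
E
```

```text
[-0.0703 -0.0584] 0.0034
[-0.0538  0.0679] 0.0054
[ 0.54536291 -0.13374309  0.09903806] 0.02011336855676001 15.000017846468836 0.0016469007911931255
```

The edge fit is noisy from shadows, so I'll do one robust recheck on the saved picture.

```bash
python3 - <<'E'
from h import *
d=load('w7'); s=read_state(); g=cv2.GaussianBlur(d['img'],(5,5),0).astype(float); f=g[:,:,0]-g[:,:,2]
n=np.array([.9964,-.0843]);u=np.array([.0843,.9964]); o=np.array(s['eef_pos'][:2])
for lo,hi in((195,232),(400,437)):
    px=[];P=[]
    for v in range(5,175,5):
        r=np.abs(np.gradient(f[v])); a=lo+np.argmax(r[lo:hi]); px.append(a); P.append(plane(d,(a,v),.012)[:2])
    q=(np.array(P)-o)@n; t=(np.array(P)-o)@u
    ln=cv2.fitLine(np.c_[t,q].astype(np.float32),cv2.DIST_HUBER,0,1e-4,1e-4).ravel(); k=ln[1]/ln[0]
    print(px[::3],'slope',k.round(4),'q at t=0',(ln[3]-k*ln[2]).round(4),'median',np.median(q).round(4))
E
```

```text
[np.int64(195), np.int64(197), np.int64(201), np.int64(203), np.int64(225), np.int64(195), np.int64(196), np.int64(197), np.int64(198), np.int64(200), np.int64(201), np.int64(202)] slope 0.0592 q at t=0 -0.068 median -0.0636
[np.int64(402), np.int64(409), np.int64(403), np.int64(430), np.int64(429), np.int64(428), np.int64(427), np.int64(426), np.int64(424), np.int64(423), np.int64(422), np.int64(420)] slope 0.0015 q at t=0 0.0636 median 0.0636
```

The plate edges lie symmetrically about the cell (−63.6 and +63.6 mm), so it is centred. The arm is still and the grip holds 15 N, so I'm handing in.

```bash
python3 -c "
from bench import *
print(close_job())"
```

```text
the job is handed in; nothing more can be done
None
```

The job is handed in, with no verdict reported: the sash is up at its stop, and the tall cell is held still by its frosted faces at the middle of the beam, centred sideways to about 1 mm by my camera check.

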